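# Lengthen the walking-frame leg by one hole

## Robot

A 7-joint arm with a two-finger parallel gripper is mounted at the origin on a cart in front of the work surface, level with it; the furniture and walls round the work are solid. World frame = base frame: x ahead of the robot, y to its left, z up, the work surface at z = 0. Lengths are in m, angles in rad, forces in N, time in s.
With the tool pointing down it reaches from about 0.425 to 0.925 m from the base axis. Payload 6.8 kg.
Tool frame: the origin (TCP) lies at the very end of the fingers, on their centre line; the grasp point (between the pads) lies 19 mm behind it; z points along the fingers, y is the line along which they close (so a half turn about z gives the same grasp; the last joint's range is limited). The gripper opens to 85 mm and grips with 20 to 120 N. Pads are 22 mm wide; open, the fingers measure 114 mm over their backs; the gripper's body (76 mm by 85 mm) begins 54 mm behind the grasp point. The pads swing forward as they close: fully open they stand 13 mm farther back than shut.
Start: joints at [1.237, 0.477, 0.022, 1.555, -0.011, 1.109, -0.083], TCP at [0.151, -0.658, 0.231] pointing down, gripper open.
Joint ranges: [-2.96, 2.96], [-0.34, 2.1], [-1.41, 1.46], [0.24, 2.44], [-1.37, 4.51], [0.17, 1.92], [-2.96, 2.96]. Speed limits (rad/s): [2.39, 2.39, 3.14, 3.14, 3.14, 3.14, 3.14].

## Interface

Orientations are given as a unit quaternion [w, x, y, z].
In Python, from station import bot gives the robot as it stands.
- The arm moves only by the tool apply_moves, never from a script. Its argument "deltas" is a list of rows, each a list of 3 entries, a list of its own where there are three numbers: the closure, from 0 (fully open) to 1 (shut), then the shift along the tool's x, y, z in units of 0.2 m (1.0 is 0.2 m), then the turn about the tool's z in units of 2 pi rad (1.0 is 2 pi rad). A call has 1 to 12 rows; each row is the pose to reach, as a shift and turn from the pose commanded when the call began, along the tool's axes at that moment, turning the shorter way round; what a row does not reach only later rows make up. A row lasts 1/10 s, in which the tool goes at most 50 mm and 8.59 degrees, less where a joint would pass 70% of its speed; a pose out of reach is approached as far as the arm can. A call with a number of a shift or a turn outside -1 to 1 is refused whole. A call with a gripper value outside its range is refused whole. The fingers move at their own pace and stop on an object; "squeeze" is the grip in N (left out, the last holds). Time passes only in rows, so rows that repeat a pose let the fingers close. It gives the time, the measured TCP pose, the force, the opening and the grip force at its end, in the units of the state.
- bot.get_obs(): the state, without advancing time (a new reading comes with each control period).
- bot.read_camera(name): name is "side" or "top"; returns a dict with "color" (400x640x3 uint8, red, green, blue), "intrinsics" (3x3 intrinsics, pixels), "pose" (4x4, takes a point from camera to world coordinates). Camera axes: x right, y down, z forward; pixel columns grow to the right and rows downward; lengths in m; the calibration is good to about 2 mm. A picture is of the moment at which its call begins. There is no depth.
- bot.hand_in(): hands the job in; it is judged then, once.
Trained networks look in a picture, given as the dict that the camera call returned (one of the last four; its "shot" number tells which), for a name from the list of things; names that differ only in an ending like _2 or _b are one class to them, and where a whole thing is asked for, a point or a joint stands for the part that bears it (a point fixed in the world has none). Each returns a list of dicts, best first, with "confidence" (0 to 1); they miss things now and then, are a little off and sometimes report something else, mostly with a low value. They report only what shows in the picture. A call takes as long as a camera call.
- bot.look_for(picture, target): "point" ([x, y, z] in m, in world coordinates, good to about 4 mm: the middle of the surface that is visible of it).
The state is a dict: "t": time; "q": joint angles; "joint_vel": joint speeds; "joint_torque": joint torques, N m; "eef_pos": TCP position; "tool_rot": TCP orientation; "contact_force": force on the tool from outside, world axes, zero at the start; "torque": the same for the moment, N m; "gripper_width": opening from 0.0 (shut) to 1.0 (fully open); "grasp_force": force on a finger pad.
Only numpy, scipy, OpenCV 4.12 (cv2) and the standard library are available. Lean on these libraries where they do the work, as an engineer would, in place of code of your own. Each camera call takes 0.05 s, during which the arm holds its last target. There are 200 camera calls.

## Task

Lengthen the walking-frame leg held in the stand by one hole: pinch in its two spring buttons, draw the leg out gently until the buttons pop into the next pair of holes, and do not force it against the buttons. Then swing the locking lever on the clamp block fully closed, in line with the leg. Leave the things around it where they are.

Things in the scene. Friction and masses are not known exactly. Their poses are not given: they have to be found in the camera images.
- buttons (a point): Fixed point on the leg's axis midway between two steel detent buttons, 70 mm above the work surface. x: across the leg, y: along it from rubber foot to clamp block, z: up. At +x and -x a button (9 mm wide) on the fixed inner tube sticks out 5 mm through a hole in the leg's side: 38 mm over both. Clear for fingers: 15 mm along the leg to a rubber collar on the foot side, 35 mm on the other, 22 mm below.
- stand: The fixed stand: grey base plate 90 x 330 x 12 mm, clamp block at its +y end holding a thin inner tube over which the leg slides along y. Origin on the work surface right below buttons, same axes.
- leg_end (a point): Centre of the end face of the leg's rubber foot (38 mm across), on the leg's axis; moves with it. The leg is a square aluminium tube with upright sides, 28 x 28 x 215 mm; its present holes are 150 mm from this end; a rubber collar (42 x 42 mm, 8 mm long) sits on it 15 mm from the holes towards the foot, and the sides between are non-slip rubber. Unless both buttons are pressed flush it is locked, with 1 mm of play either way.
- leg (a joint): Slide of the leg in m: 0 = present holes (start), grows as it is drawn out along -y, away from the clamp block; friction about 3 N. The next longer holes lie between 0.040 and 0.070 (spacing differs from leg to leg and has to be felt: there the leg stops dead, and pulling on with over 20 N strains the buttons). It has no other holes.
- button_a (a joint): How far the -x button is pressed in, m: 0 = fully out, 0.005 = flush with the leg's side; spring 2 N out, 4.5 N flush. With both pinched flush (28 mm apart) and the leg drawn some 5 mm, the buttons slip under the leg's wall and stay there until the next holes come by, where they pop out and lock the leg by themselves.
- button_b (a joint): The same for the +x button.
- lever (a joint): Locking lever's angle about its upright pivot, rad: 0 = open, pointing along the stand's +x; grows anticlockwise seen from above; 1.57 = closed against its stop, pointing along +y, in line with the leg. Stays where it is left (about 2 N at the stud).
- lever_pivot (a point): The lever's pivot on top of the clamp block, 131 mm from buttons towards +y, 97 mm above the work surface; fixed.
- lever_stud (a point): Mid-height of the lever's upright round black stud: 14 mm across, its free part from 106 to 139 mm above the work surface, 55 mm from the pivot. The flat lever arm below it is 14 mm wide.
- swab_packet_mid (a point): Bystander: flat white paper swab packet, 71 x 50 x 6 mm, lying in front of the stand; this point is its centre.
- thermometer_mid (a point): Bystander: white stick thermometer, 122 x 20 x 11 mm, lying behind the stand; this point is its centre.
- gel_pot_mid (a point): Bystander: round blue gel pot with white cap, 43 mm across, 60 mm tall; this point is its centre.
- lancet_pack_mid (a point): Bystander: small upright carton, 31 x 47 x 72 mm; this point is its centre.
- saline_bottle_mid (a point): Bystander: white round bottle, 45 mm across, 126 mm tall; this point is its centre.
- marker_mid (a point): Bystander: red and white felt marker lying flat, 135 mm long, 17 mm thick; this point is its centre.

How it is judged:
On the way, in this order (a step that is already met when the one before it is completed fails the run):
1. the leg is drawn out to the next hole and both buttons have popped out there (value of joint leg between 0.036 and 0.075 m and value of joint each of button_a, button_b below 0.0015 m), for 0.2 s.
2. after that the locking lever is closed (value of joint lever above 1.45 rad), for 0.2 s.
At the end, for the whole second after the job is handed in: The leg stands locked in the next longer hole (slide between 0.036 and 0.075 m, both buttons out to within 1.5 mm), and the locking lever is closed (beyond 1.45 rad) (all of step 1 and value of joint lever above 1.45 rad); the robot touches nothing.
It fails at once if a detent button is strained: the leg is forced against it with more than 11 N on one button (contact force between leg and button_a above 11 N or contact force between leg and button_b above 11 N).
It fails at once if a thing standing around is shifted by more than 30 mm (distance of any of swab_packet_mid, thermometer_mid, gel_pot_mid, lancet_pack_mid, saline_bottle_mid, marker_mid from where it was at the start of the episode above 0.03 m).
It also fails if it takes over 54 s, if anything falls off the work surface, if the arm or the gripper's body presses on something with over 40 N, if the wrist force passes 120 N, or if a joint passes its speed limit or range.

## Working session

There is one attempt and no reset: what is moved stays moved. The work goes in short steps, Python scripts to look and compute and a tool call to move; the robot and the scene stay as the last step left them, time stands still between calls to the robot, and variables do not carry over. Pictures are saved under pics/ and viewed, at most 10 in all, crops included, and the job is handed in when it is done.

Besides the shell and the picture viewer there is one more tool, called after "Request:" as a command line: name --argument value ..., lists and objects as JSON in quotes. apply_moves: Moves the arm, as the interface text tells. Its arguments: {"type":"object","properties":{"deltas":{"type":"array","items":{"type":"array"}},"squeeze":{"type":"number"}},"required":["deltas"]}

```bash
mkdir -p pics; cat > h.py <<'E'
import numpy as np, cv2
from station import bot
def proj(p,c):
    T=np.linalg.inv(c["pose"]);q=T[:3,:3]@np.asarray(p)+T[:3,3];u=c["intrinsics"]@q;return u[:2]/u[2]
def ray(px,c,z):
    d=c["pose"][:3,:3]@np.linalg.inv(c["intrinsics"])@np.array([px[0],px[1],1.]);o=c["pose"][:3,3]
    return o+d*(z-o[2])/d[2]
E
python3 - <<'E'
from h import *
np.set_printoptions(precision=4,suppress=True)
o=bot.get_obs();print({k:np.round(v,4) for k,v in o.items()})
for n in("top","side"):
    c=bot.read_camera(n);cv2.imwrite(f"pics/{n}0.png",c["color"][...,::-1]);print(n,c["pose"],c["intrinsics"])
    for t in("buttons","stand","leg_end","leg","button_a","lever","lever_pivot","lever_stud","saline_bottle_mid","gel_pot_mid","lancet_pack_mid"):
        r=bot.look_for(c,t);print(t,[(np.round(x["point"],3),round(x["confidence"],2),proj(x["point"],c).round()) for x in r[:2]])
E
```

```text
{'t': np.float64(0.0), 'q': array([ 1.2369,  0.4778,  0.0223,  1.5565, -0.0115,  1.1093, -0.0831]), 'joint_vel': array([-0.0017,  0.0016,  0.    , -0.0002, -0.0018, -0.0006, -0.0006]), 'joint_torque': array([ -0.0016, -59.6456,   1.6074, -28.1199,   0.0125,   0.0093,
         0.    ]), 'eef_pos': array([ 0.151 , -0.6573,  0.2303]), 'tool_rot': array([-0.0009,  0.9936,  0.1127, -0.0002]), 'contact_force': array([ 0.6055, -0.1108,  0.2025]), 'torque': array([-0.0168,  0.0359, -0.0162]), 'grasp_force': np.float64(0.0), 'gripper_width': np.float64(0.9968)}
top [[ 0.0812 -0.9751  0.2064  0.2889]
 [-0.9967 -0.0807  0.0105 -0.0133]
 [ 0.0064 -0.2066 -0.9784  1.1803]
 [ 0.      0.      0.      1.    ]] [[414.7092   0.     321.6578]
 [  0.     414.7092 203.6962]
 [  0.       0.       1.    ]]
buttons [(array([0.518, 0.09 , 0.025]), 0.59, array([289., 206.]))]
stand [(array([0.521, 0.089, 0.026]), 0.56, array([290., 205.])), (array([ 0.625, -0.254,  0.092]), 0.41, array([417., 173.]))]
leg_end [(array([0.534, 0.041, 0.083]), 0.77, array([307., 197.]))]
leg [(array([0.534, 0.045, 0.085]), 0.78,
[... 960 characters left out ...]
228.]))]
leg [(array([0.532, 0.062, 0.086]), 0.71, array([305., 228.]))]
button_a []
lever [(array([0.533, 0.21 , 0.114]), 0.8, array([295., 263.])), (array([0.515, 0.145, 0.038]), 0.24, array([306., 263.]))]
lever_pivot [(array([0.519, 0.142, 0.033]), 0.79, array([305., 263.])), (array([ 0.428, -0.396,  0.017]), 0.73, array([355., 156.]))]
lever_stud [(array([0.534, 0.212, 0.108]), 0.5, array([294., 265.]))]
saline_bottle_mid [(array([ 0.631, -0.244,  0.068]), 0.76, array([293., 164.]))]
gel_pot_mid [(array([0.38 , 0.375, 0.035]), 0.64, array([348., 350.]))]
lancet_pack_mid [(array([0.631, 0.372, 0.059]), 0.92, array([240., 328.])), (array([0.521, 0.138, 0.033]), 0.75, array([305., 262.]))]
```

View pics/top0.png

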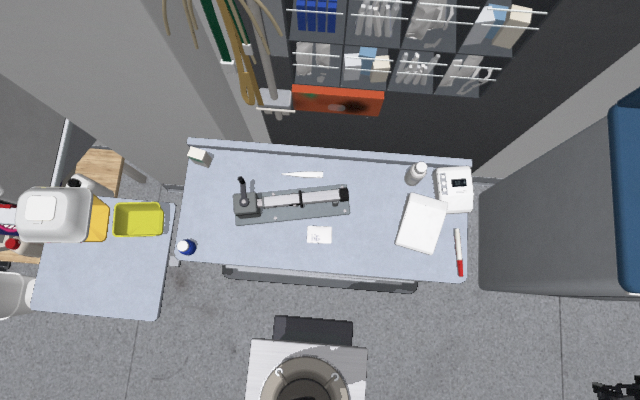

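View pics/side0.png

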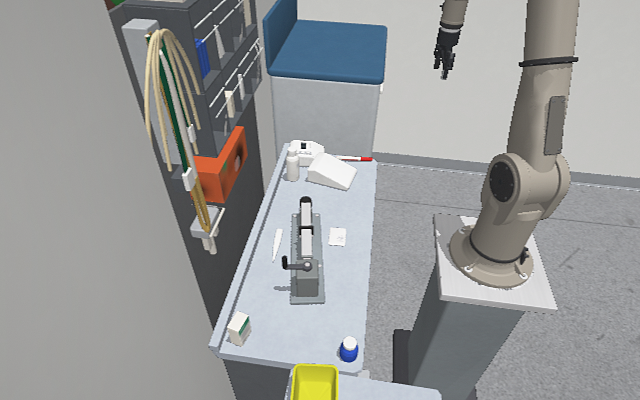

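```bash
python3 - <<'E'
import cv2,numpy as np
a=cv2.imread("pics/top0.png")[165:235,220:360];b=cv2.imread("pics/side0.png")[190:310,265:345]
a=cv2.resize(a,None,fx=5,fy=5,interpolation=cv2.INTER_CUBIC)
cv2.imwrite("pics/c1.png",a)
b=cv2.resize(b,None,fx=5,fy=5,interpolation=cv2.INTER_CUBIC);cv2.imwrite("pics/c2.png",b)
E
```

```text
(no output)
```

View pics/c1.png

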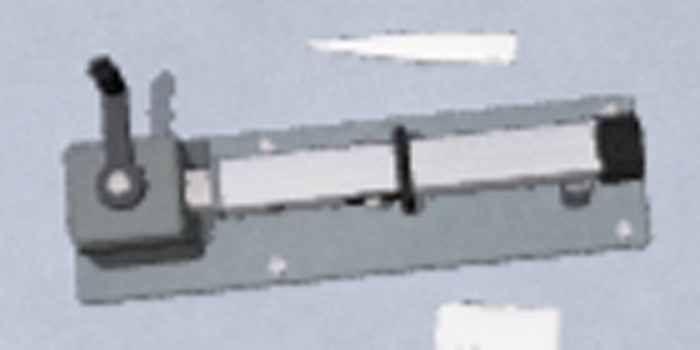

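View pics/c2.png

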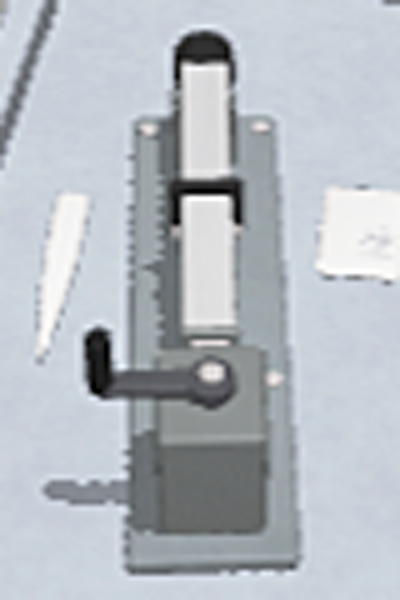

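```bash
python3 - <<'E'
from h import *
np.set_printoptions(precision=4,suppress=True)
T=bot.read_camera("top");S=bot.read_camera("side")
t=lambda x,y,z:print("top",(x,y),ray((220+(x-2)/5,165+(y-2)/5),T,z))
s=lambda x,y,z:print("side",(x,y),ray((265+(x-2)/5,190+(y-2)/5),S,z))
t(221,182,.084);t(600,148,.084);t(120,184,.105);t(375,201,.07);t(403,134,.091);t(403,205,.091);t(100,65,.139)
s(177,231,.07);s(238,231,.07);s(205,63,.084);s(208,328,.084);s(212,372,.105);s(205,186,.091);s(97,333,.139)
for n,pts in(("t",[(78,303),(648,247),(633,97)]),("s",[(133,118),(273,118),(126,570),(298,568)])):
  for p in pts:(t if n=="t" else s)(*p,.012)
E
```

```text
top (221, 182) [0.5147 0.1549 0.084 ]
top (600, 148) [ 0.5505 -0.0479  0.084 ]
top (120, 184) [0.5049 0.2049 0.105 ]
top (375, 201) [0.5139 0.0721 0.07  ]
top (403, 134) [0.5477 0.0589 0.091 ]
top (403, 205) [0.5087 0.0553 0.091 ]
top (100, 65) [0.56   0.2159 0.139 ]
side (177, 231) [0.545  0.0785 0.07  ]
side (238, 231) [0.5115 0.073  0.07  ]
side (205, 63) [ 0.5509 -0.0455  0.084 ]
side (208, 328) [0.5139 0.156  0.084 ]
side (212, 372) [0.5039 0.2008 0.105 ]
side (205, 186) [0.532  0.0616 0.091 ]
side (97, 333) [0.5582 0.2128 0.139 ]
top (78, 303) [0.4528 0.2393 0.012 ]
top (648, 247) [ 0.5118 -0.0818  0.012 ]
top (633, 97) [ 0.5996 -0.0672  0.012 ]
side (133, 118) [ 0.601  -0.0644  0.012 ]
side (273, 118) [ 0.5136 -0.079   0.012 ]
side (126, 570) [0.5384 0.261  0.012 ]
side (298, 568) [0.4518 0.2461 0.012 ]
```

Request:
apply_moves --deltas '[[0,[1.0,-0.75,0],0],[0,[1.0,-0.75,0],0],[0,[1.0,-0.75,0],0],[0,[1.0,-0.75,0],0],[0,[1.0,-0.75,0],0],[0,[1.0,-0.75,0],0]]' --squeeze 20

```text
t: 1.9
eef_pos: [0.3188, -0.4606, 0.2317]
tool_rot: [-0.001, 0.993, 0.118, 0.002]
contact_force: [-0.7, 0.0, -0.2]
gripper_width: 1.0
grasp_force: 0.0
```

Request:
apply_moves --deltas '[[0,[1.0,-0.8,0],0],[0,[1.0,-0.8,0],0],[0,[1.0,-0.8,0],0],[0,[1.0,-0.8,0],0],[0,[1.0,-0.8,0],0],[0,[1.0,-0.8,0],0]]'

```text
t: 2.5
eef_pos: [0.4761, -0.2597, 0.2318]
tool_rot: [-0.001, 0.993, 0.118, 0.002]
contact_force: [0.1, 0.2, 1.0]
gripper_width: 1.001
grasp_force: 0.0
```

Request:
apply_moves --deltas '[[0,[0.65,-0.8,0],0],[0,[0.65,-0.8,0],0],[0,[0.65,-0.8,0],0],[0,[0.65,-0.8,0],0],[0,[0.65,-0.8,0],0]]'

```text
t: 3.0
eef_pos: [0.5649, -0.0737, 0.2318]
tool_rot: [-0.002, 0.993, 0.117, 0.001]
contact_force: [-0.0, -0.0, 0.1]
gripper_width: 0.999
grasp_force: 0.0
```

Request:
apply_moves --deltas '[[0,[0,-0.8,0],-0.243],[0,[0,-0.8,0],-0.243],[0,[0,-0.8,0],-0.243],[0,[0,-0.8,0],-0.243],[0,[0,-0.8,0],-0.243],[0,[0,-0.8,0],-0.243],[0,[0,-0.8,0],-0.243],[0,[0,-0.8,0],-0.243],[0,[0,-0.8,0],-0.243],[0,[0,-0.8,0],-0.243],[0,[0,-0.8,0],-0.243],[0,[0,-0.8,0],-0.243]]'

```text
t: 4.2
eef_pos: [0.5267, 0.074, 0.2312]
tool_rot: [-0.0, 0.641, 0.767, -0.0]
contact_force: [-0.4, -0.0, 0.0]
gripper_width: 1.002
grasp_force: 0.0
```

Request:
apply_moves --deltas '[[0,[0,0.008,0.25],0],[0,[0,0.008,0.5],0],[0,[0,0.008,0.7],0],[0,[0,0.008,0.82],0],[0,[0,0.008,0.89],0],[0,[0,0.008,0.89],0]]'

```text
t: 4.8
eef_pos: [0.5273, 0.0747, 0.0519]
tool_rot: [-0.001, 0.641, 0.768, -0.001]
contact_force: [-0.5, -0.0, -0.3]
gripper_width: 0.999
grasp_force: 0.0
```

```bash
python3 - <<'E'
from h import *
o=bot.get_obs();print(o["eef_pos"],o["contact_force"])
T=bot.read_camera("top")["color"][150:235,220:360];S=bot.read_camera("side")["color"][180:300,265:345]
a=cv2.resize(T,None,fx=4,fy=4,interpolation=2);b=cv2.resize(S,(227,340),interpolation=2)
cv2.imwrite("pics/d.png",np.hstack([a,b])[...,::-1])
E
```

```text
[0.52729806 0.0747232  0.05193381] [-0.50166655 -0.01591289 -0.33244668]
```

View pics/d.png

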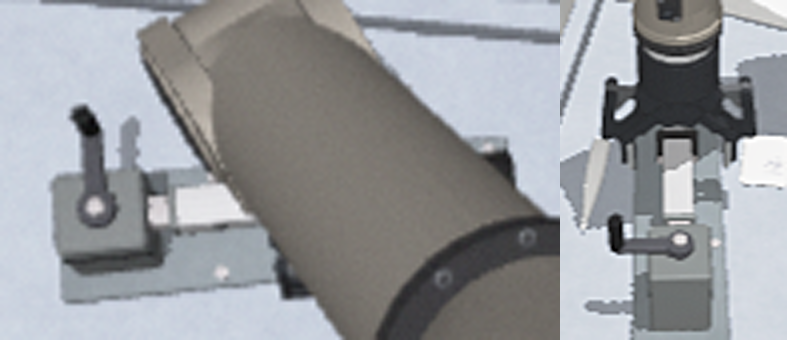

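The gripper straddles the leg centrally in the side crop (leg at 678,150, fingers about equally far on both sides). Closing.

Request:
apply_moves --deltas '[[0.45,[0,0,0],0],[0.55,[0,0,0],0],[0.6,[0,0,0],0],[0.7,[0,0,0],0],[0.8,[0,0,0],0],[0.8,[0,0,0],0],[0.8,[0,0,0],0],[0.8,[0,0,0],0],[0.8,[0,0,0],0],[0.8,[0,0,0],0]]' --squeeze 25

```text
t: 5.9
eef_pos: [0.5299, 0.0753, 0.0545]
tool_rot: [0.001, 0.64, 0.768, 0.001]
contact_force: [1.0, -0.5, 7.1]
gripper_width: 0.351
grasp_force: 28.9
```

Request:
apply_moves --deltas '[[0.8,[0,0.01,-0.01],0],[0.8,[0,0.01,-0.01],0],[0.8,[0,0.01,-0.01],0],[0.8,[0,0.01,-0.01],0]]' --squeeze 40

```text
t: 6.3
eef_pos: [0.5299, 0.0753, 0.0548]
tool_rot: [-0.0, 0.64, 0.768, -0.0]
contact_force: [2.4, 0.6, -11.8]
gripper_width: 0.351
grasp_force: 42.0
```

Request:
apply_moves --deltas '[[0.8,[-0.003,0,0.006],0],[0.8,[-0.005,0,0.006],0],[0.8,[-0.008,0,0.006],0],[0.8,[-0.008,0,0.006],0]]' --squeeze 30

```text
t: 6.7
eef_pos: [0.5299, 0.0752, 0.0546]
tool_rot: [-0.001, 0.64, 0.769, 0.0]
contact_force: [-4.1, 4.8, 3.2]
gripper_width: 0.35
grasp_force: 43.5
```

Request:
apply_moves --deltas '[[0.8,[-0.002,0,0],0],[0.8,[-0.004,0,0],0],[0.8,[-0.004,0,0],0]]'

```text
t: 7.0
eef_pos: [0.5299, 0.0752, 0.0546]
tool_rot: [-0.001, 0.639, 0.769, 0.001]
contact_force: [-4.9, 5.8, 2.0]
gripper_width: 0.351
grasp_force: 43.5
```

Request:
apply_moves --deltas '[[0.8,[-0.002,0,0],0],[0.8,[-0.004,0,0],0],[0.8,[-0.004,0,0],0]]'

```text
t: 7.3
eef_pos: [0.53, 0.075, 0.0546]
tool_rot: [-0.001, 0.639, 0.769, 0.001]
contact_force: [-4.1, 6.3, 2.2]
gripper_width: 0.35
grasp_force: 43.4
```

Request:
apply_moves --deltas '[[0.8,[0,0,0],0],[0.8,[-0.002,0,0],0],[0.8,[-0.004,0,0],0],[0.8,[-0.004,0,0],0]]' --squeeze 20

```text
t: 7.7
eef_pos: [0.5301, 0.0742, 0.0546]
tool_rot: [-0.001, 0.639, 0.769, 0.001]
contact_force: [-5.0, 6.2, 2.9]
gripper_width: 0.351
grasp_force: 43.4
```

Request:
apply_moves --deltas '[[0.8,[-0.002,0,0],0],[0.8,[-0.004,0,0],0],[0.8,[-0.004,0,0],0]]'

```text
t: 8.0
eef_pos: [0.5303, 0.0734, 0.0546]
tool_rot: [-0.001, 0.639, 0.769, 0.001]
contact_force: [-4.5, 6.7, 2.8]
gripper_width: 0.346
grasp_force: 43.4
```

Request:
apply_moves --deltas '[[0.8,[-0.002,0,0],0],[0.8,[-0.004,0,0],0],[0.8,[-0.004,0,0],0]]'

```text
t: 8.3
eef_pos: [0.5305, 0.0726, 0.0546]
tool_rot: [-0.001, 0.639, 0.769, 0.001]
contact_force: [-3.6, 7.4, 2.4]
gripper_width: 0.352
grasp_force: 43.3
```

Request:
apply_moves --deltas '[[0.8,[-0.003,0,0],0],[0.8,[-0.005,0,0],0],[0.8,[-0.008,0,0],0],[0.8,[-0.008,0,0],0]]'

```text
t: 8.7
eef_pos: [0.5306, 0.0718, 0.0546]
tool_rot: [-0.001, 0.639, 0.769, 0.001]
contact_force: [-4.2, 8.4, 1.8]
gripper_width: 0.353
grasp_force: 42.6
```

Request:
apply_moves --deltas '[[0.8,[-0.003,0,0],0],[0.8,[-0.005,0,0],0],[0.8,[-0.008,0,0],0],[0.8,[-0.008,0,0],0]]'

```text
t: 9.1
eef_pos: [0.5307, 0.0713, 0.0546]
tool_rot: [-0.002, 0.639, 0.769, 0.002]
contact_force: [-4.8, 11.1, 2.3]
gripper_width: 0.347
grasp_force: 42.1
```

```bash
python3 - <<'E'
from h import *
S=bot.read_camera("side")["color"][...,::-1];cv2.imwrite("pics/s2.png",S)
A=cv2.imread("pics/side0.png");D=cv2.imread("pics/d.png")
f=lambda I:cv2.resize(I[225:285,285:325],None,fx=9,fy=9,interpolation=2)
cv2.imwrite("pics/e.png",np.hstack([f(A),f(S)]))
c=303
print(A[240:266,306].mean(1).astype(int),S[240:266,306].mean(1).astype(int))
E
```

```text
[224 223 223 223 223 223 223 223 223 224 223 223 223 224 231 183 166  89
 223 134 142 102 139 220 224 225] [229 229 229 229 229 228 229 229 229 229 229 229 230 238 172 167 107 223
 230 136 149 107 146 229 230 235]
```

View pics/e.png

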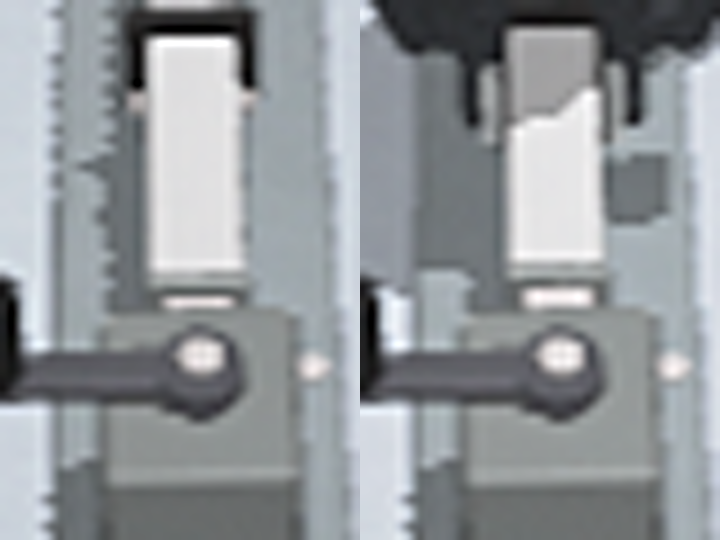

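The leg's inner end has moved about 1 px (2–3 mm, e.g. 275→265 in the enlarged crop), so it is coming with the pads. Continuing gently.

Request:
apply_moves --deltas '[[0.8,[-0.002,0,0],0],[0.8,[-0.004,0,0],0],[0.8,[-0.005,0,0],0],[0.8,[-0.005,0,0],0],[0.8,[-0.005,0,0],0]]'

```text
t: 9.65
eef_pos: [0.5307, 0.0712, 0.0546]
tool_rot: [-0.002, 0.639, 0.77, 0.002]
contact_force: [-5.5, 13.8, 2.1]
gripper_width: 0.35
grasp_force: 42.0
```

Request:
apply_moves --deltas '[[0.8,[0.01,0,0],0],[0.8,[0.02,0,0],0],[0.8,[0.02,0,0],0],[0.8,[0.02,0,0],0]]'

```text
t: 10.05
eef_pos: [0.5306, 0.0715, 0.0546]
tool_rot: [-0.001, 0.639, 0.769, 0.0]
contact_force: [-4.0, 5.4, 4.4]
gripper_width: 0.347
grasp_force: 42.5
```

Request:
apply_moves --deltas '[[0.66,[0,0,0],0],[0.66,[0,0,0],0],[0.66,[0,0,0],0]]' --squeeze 20

```text
t: 10.35
eef_pos: [0.5307, 0.0714, 0.0546]
tool_rot: [-0.001, 0.639, 0.769, 0.0]
contact_force: [-4.1, 6.0, 4.5]
gripper_width: 0.349
grasp_force: 42.5
```

Request:
apply_moves --deltas '[[0.64,[0,-0.007,0],0],[0.64,[0.005,-0.007,0.0],0],[0.63,[0.005,-0.007,0],0],[0.63,[0.005,-0.007,0],0]]' --squeeze 20

```text
t: 10.75
eef_pos: [0.5305, 0.0701, 0.0544]
tool_rot: [0.001, 0.64, 0.768, 0.0]
contact_force: [2.2, 1.9, -0.1]
gripper_width: 0.37
grasp_force: 1.0
```

Request:
apply_moves --deltas '[[0.8,[0,0,0],0],[0.8,[0,0,0],0],[0.8,[0,0,0],0],[0.8,[0,0,0],0]]' --squeeze 20

```text
t: 11.15
eef_pos: [0.5308, 0.0703, 0.0546]
tool_rot: [0.001, 0.64, 0.768, 0.001]
contact_force: [4.8, 0.5, 2.9]
gripper_width: 0.357
grasp_force: 21.1
```

Request:
apply_moves --deltas '[[0.8,[-0.005,-0.01,0],0],[0.8,[-0.008,-0.01,0],0],[0.8,[-0.008,-0.01,0],0],[0.8,[-0.008,-0.01,0],0]]'

```text
t: 11.55
eef_pos: [0.5308, 0.0703, 0.0547]
tool_rot: [0.001, 0.64, 0.769, 0.003]
contact_force: [10.2, 5.9, -5.1]
gripper_width: 0.356
grasp_force: 21.2
```

Request:
apply_moves --deltas '[[0.8,[-0.003,0.016,0.004],0],[0.8,[-0.006,0.018,0.004],0],[0.8,[-0.006,0.018,0.004],0],[0.8,[-0.006,0.018,0.004],0]]'

```text
t: 11.95
eef_pos: [0.5308, 0.0703, 0.0544]
tool_rot: [-0.001, 0.639, 0.769, 0.0]
contact_force: [-2.4, 5.1, 14.7]
gripper_width: 0.355
grasp_force: 23.1
```

Request:
apply_moves --deltas '[[0.8,[-0.004,-0.002,-0.003],0],[0.8,[-0.008,-0.002,-0.003],0],[0.8,[-0.008,-0.002,-0.003],0],[0.8,[-0.008,-0.002,-0.003],0]]'

```text
t: 12.35
eef_pos: [0.5309, 0.0701, 0.0545]
tool_rot: [-0.001, 0.639, 0.769, 0.001]
contact_force: [-0.4, 9.3, 7.3]
gripper_width: 0.354
grasp_force: 22.2
```

Request:
apply_moves --deltas '[[0.8,[-0.004,0,0],0],[0.8,[-0.004,0,0],0],[0.8,[-0.004,0,0],0],[0.8,[-0.004,0,0],0]]'

```text
t: 12.75
eef_pos: [0.5309, 0.07, 0.0545]
tool_rot: [-0.002, 0.639, 0.769, 0.002]
contact_force: [-1.4, 10.5, 5.8]
gripper_width: 0.352
grasp_force: 22.2
```

Request:
apply_moves --deltas '[[0.8,[0.01,0,0],0],[0.8,[0.02,0,0],0],[0.4,[0.02,0,0],0],[0.4,[0.02,0,0],0],[0.4,[0.08,0,0],0],[0.4,[0.14,0,0],0],[0.4,[0.16,0,0],0],[0.4,[0.16,0,0],0]]' --squeeze 40

```text
t: 13.55
eef_pos: [0.5256, 0.0986, 0.0539]
tool_rot: [-0.0, 0.639, 0.769, 0.0]
contact_force: [0.8, -0.6, 1.5]
gripper_width: 0.601
grasp_force: 0.0
```

Request:
apply_moves --deltas '[[0.5,[0,0,0],0],[0.6,[0,0,0],0],[0.8,[0,0,0],0],[0.8,[0,0,0],0],[0.8,[0,0,0],0],[0.8,[0,0,0],0],[0.8,[0,0,0],0]]'

```text
t: 14.25
eef_pos: [0.5255, 0.0983, 0.054]
tool_rot: [-0.001, 0.64, 0.769, 0.0]
contact_force: [-3.4, 5.2, 3.4]
gripper_width: 0.349
grasp_force: 40.5
```

Request:
apply_moves --deltas '[[0.8,[-0.003,0,0],0],[0.8,[-0.006,0,0],0],[0.8,[-0.008,0,0],0],[0.8,[-0.008,0,0],0]]'

```text
t: 14.65
eef_pos: [0.5255, 0.0984, 0.054]
tool_rot: [-0.001, 0.639, 0.769, 0.001]
contact_force: [-3.6, 8.3, 2.8]
gripper_width: 0.355
grasp_force: 40.4
```

```bash
python3 - <<'E'
from h import *
S=bot.read_camera("side")["color"][...,::-1];cv2.imwrite("pics/s3.png",S)
A=cv2.imread("pics/side0.png");B=cv2.imread("pics/s2.png")
for c in(305,306,307,308):
  for I in(A,B,S):print(c,I[250:262,c].mean(1).astype(int))
f=lambda I:cv2.resize(I[215:275,285:325],None,fx=9,fy=9,interpolation=2)
cv2.imwrite("pics/g.png",f(S))
E
```

```text
305 [223 222 222 224 230 180 166  88 224 146 143 131]
305 [229 229 230 238 172 167  97 224 231 149 150 137]
305 [229 228 228 231 240 168 134 157 231 151 149 137]
306 [223 223 223 224 231 183 166  89 223 134 142 102]
306 [229 229 230 238 172 167 107 223 230 136 149 107]
306 [230 229 229 233 227 167 132 157 233 139 149 108]
307 [223 222 223 224 231 170 165  88 224 135 144 103]
307 [228 229 230 238 163 168 123 225 230 138 150 108]
307 [229 228 230 234 197 157 131 158 233 141 149 109]
308 [224 223 224 224 232 156 163  88 227 136 144 121]
308 [229 229 230 237 163 166 115 227 234 139 149 126]
308 [229 229 230 235 201 154 130 158 234 142 148 126]
```

View pics/g.png

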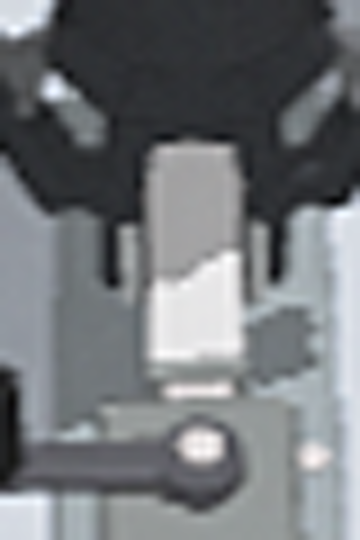

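The leg's end is back to about 1 mm out (edge between the first two pictures), so the buttons re-locked when I let go. I'll re-pinch with the pads further toward the clamp and pull without letting go.

Request:
apply_moves --deltas '[[0.8,[0.01,0,0],0],[0.8,[0.022,0,0],0],[0.8,[0.022,0,0],0],[0.4,[0.022,0,0],0],[0.4,[0.022,0,0],0],[0.4,[0.022,0,0],0]]'

```text
t: 15.3
eef_pos: [0.5259, 0.0993, 0.0538]
tool_rot: [0.0, 0.64, 0.768, 0.0]
contact_force: [-0.1, -0.5, 1.0]
gripper_width: 0.598
grasp_force: 0.0
```

Request:
apply_moves --deltas '[[0.4,[-0.05,0,0.004],0],[0.4,[-0.104,0,0.004],0],[0.4,[-0.104,0,0.004],0],[0.6,[-0.104,0,0.004],0],[0.8,[-0.104,0,0.004],0],[0.8,[-0.104,0,0.004],0],[0.8,[-0.104,0,0.004],0],[0.8,[-0.104,0,0.004],0],[0.8,[-0.104,0,0.004],0]]' --squeeze 30

```text
t: 16.2
eef_pos: [0.5292, 0.0787, 0.0534]
tool_rot: [0.0, 0.64, 0.768, -0.001]
contact_force: [-1.4, -4.5, 5.5]
gripper_width: 0.348
grasp_force: 31.5
```

Flush (width 0.348). Draw in 1 mm steps.

Request:
apply_moves --deltas '[[0.8,[-0.004,0,0],0],[0.8,[-0.008,0,0],0],[0.8,[-0.012,0,0],0],[0.8,[-0.015,0,0],0],[0.8,[-0.015,0,0],0]]'

```text
t: 16.7
eef_pos: [0.5292, 0.0787, 0.0534]
tool_rot: [-0.001, 0.639, 0.769, 0.001]
contact_force: [-3.9, 3.5, 4.9]
gripper_width: 0.355
grasp_force: 31.5
```

Request:
apply_moves --deltas '[[0.8,[-0.004,0,0],0],[0.8,[-0.008,0,0],0],[0.8,[-0.01,0,0],0],[0.8,[-0.01,0,0],0]]'

```text
t: 17.1
eef_pos: [0.5294, 0.078, 0.0534]
tool_rot: [-0.001, 0.639, 0.769, 0.001]
contact_force: [-3.6, 6.4, 4.7]
gripper_width: 0.349
grasp_force: 31.5
```

Request:
apply_moves --deltas '[[0.8,[-0.004,0,0],0],[0.8,[-0.008,0,0],0],[0.8,[-0.01,0,0],0],[0.8,[-0.01,0,0],0]]'

```text
t: 17.5
eef_pos: [0.5298, 0.0761, 0.0534]
tool_rot: [-0.001, 0.639, 0.769, 0.001]
contact_force: [-3.3, 6.4, 5.2]
gripper_width: 0.353
grasp_force: 30.3
```

Moving freely at about 6.5 N. Continue.

Request:
apply_moves --deltas '[[0.8,[-0.004,0,0],0],[0.8,[-0.008,0,0],0],[0.8,[-0.01,0,0],0],[0.8,[-0.01,0,0],0]]'

```text
t: 17.9
eef_pos: [0.5298, 0.0758, 0.0534]
tool_rot: [-0.002, 0.639, 0.77, 0.002]
contact_force: [-5.2, 10.4, 3.5]
gripper_width: 0.351
grasp_force: 30.0
```

Request:
apply_moves --deltas '[[0.8,[-0.004,0,0],0],[0.8,[-0.007,0,0],0],[0.8,[-0.007,0,0],0]]'

```text
t: 18.2
eef_pos: [0.5299, 0.0756, 0.0535]
tool_rot: [-0.002, 0.638, 0.77, 0.003]
contact_force: [-5.2, 13.1, 4.1]
gripper_width: 0.355
grasp_force: 29.9
```

Request:
apply_moves --deltas '[[0.8,[-0.002,0,0],0],[0.8,[-0.004,0,0],0],[0.8,[-0.004,0,0],0]]'

```text
t: 18.5
eef_pos: [0.5301, 0.0744, 0.0534]
tool_rot: [-0.002, 0.638, 0.77, 0.002]
contact_force: [-5.0, 9.5, 4.6]
gripper_width: 0.353
grasp_force: 30.0
```

Request:
apply_moves --deltas '[[0.8,[-0.002,0,0],0],[0.8,[-0.003,0,0],0],[0.8,[-0.003,0,0],0]]'

```text
t: 18.8
eef_pos: [0.5307, 0.0711, 0.0534]
tool_rot: [-0.001, 0.639, 0.769, 0.001]
contact_force: [-4.1, 5.9, 4.5]
gripper_width: 0.357
grasp_force: 30.1
```

It slipped past: moved 4.5 mm, force dropped. Continue drawing.

Request:
apply_moves --deltas '[[0.8,[-0.005,0,0],0],[0.8,[-0.01,0,0],0],[0.8,[-0.015,0,0],0],[0.8,[-0.015,0,0],0]]'

```text
t: 19.2
eef_pos: [0.5313, 0.0679, 0.0535]
tool_rot: [-0.001, 0.639, 0.769, 0.001]
contact_force: [-3.9, 5.5, 5.2]
gripper_width: 0.351
grasp_force: 30.1
```

Request:
apply_moves --deltas '[[0.8,[-0.005,0,0],0],[0.8,[-0.01,0,0],0],[0.8,[-0.015,0,0],0],[0.8,[-0.015,0,0],0]]'

```text
t: 19.6
eef_pos: [0.5319, 0.0649, 0.0534]
tool_rot: [-0.001, 0.639, 0.769, 0.001]
contact_force: [-3.9, 4.7, 4.7]
gripper_width: 0.352
grasp_force: 30.1
```

Request:
apply_moves --deltas '[[0.8,[-0.008,0,0],0],[0.8,[-0.016,0,0],0],[0.8,[-0.024,0,0],0],[0.8,[-0.032,0,0],0],[0.8,[-0.04,0,0],0],[0.8,[-0.048,0,0],0],[0.8,[-0.056,0,0],0],[0.8,[-0.064,0,0],0],[0.8,[-0.072,0,0],0],[0.8,[-0.08,0,0],0],[0.8,[-0.088,0,0],0],[0.8,[-0.09,0,0],0]]'

```text
t: 20.8
eef_pos: [0.5352, 0.0475, 0.0534]
tool_rot: [-0.001, 0.639, 0.769, 0.001]
contact_force: [-4.0, 7.7, 5.1]
gripper_width: 0.353
grasp_force: 30.0
```

Request:
apply_moves --deltas '[[0.8,[-0.006,0,0],0],[0.8,[-0.012,0,0],0],[0.8,[-0.018,0,0],0],[0.8,[-0.024,0,0],0],[0.8,[-0.024,0,0],0]]'

```text
t: 21.3
eef_pos: [0.5363, 0.0422, 0.0535]
tool_rot: [-0.001, 0.639, 0.769, 0.001]
contact_force: [-3.8, 4.6, 5.5]
gripper_width: 0.352
grasp_force: 29.9
```

Request:
apply_moves --deltas '[[0.8,[-0.004,0,0],0],[0.8,[-0.008,0,0],0],[0.8,[-0.01,0,0],0]]'

```text
t: 21.6
eef_pos: [0.5365, 0.0407, 0.0534]
tool_rot: [-0.001, 0.639, 0.769, 0.001]
contact_force: [-4.1, 5.1, 4.3]
gripper_width: 0.35
grasp_force: 29.8
```

Request:
apply_moves --deltas '[[0.8,[-0.004,0,0],0],[0.8,[-0.008,0,0],0],[0.8,[-0.01,0,0],0]]'

```text
t: 21.9
eef_pos: [0.5369, 0.0388, 0.0534]
tool_rot: [-0.001, 0.639, 0.769, 0.001]
contact_force: [-3.0, 7.2, 4.5]
gripper_width: 0.351
grasp_force: 29.8
```

Request:
apply_moves --deltas '[[0.8,[-0.004,0,0],0],[0.8,[-0.008,0,0],0],[0.8,[-0.01,0,0],0]]'

```text
t: 22.2
eef_pos: [0.5372, 0.0369, 0.0534]
tool_rot: [-0.001, 0.639, 0.769, 0.001]
contact_force: [-3.1, 6.6, 5.1]
gripper_width: 0.356
grasp_force: 29.8
```

Request:
apply_moves --deltas '[[0.8,[-0.004,0,0],0],[0.8,[-0.008,0,0],0],[0.8,[-0.01,0,0],0]]'

```text
t: 22.5
eef_pos: [0.5376, 0.035, 0.0534]
tool_rot: [-0.001, 0.639, 0.769, 0.001]
contact_force: [-3.5, 6.8, 5.1]
gripper_width: 0.355
grasp_force: 29.8
```

Request:
apply_moves --deltas '[[0.8,[-0.004,0,0],0],[0.8,[-0.008,0,0],0],[0.8,[-0.01,0,0],0]]'

```text
t: 22.8
eef_pos: [0.5381, 0.0323, 0.0534]
tool_rot: [-0.001, 0.639, 0.769, 0.001]
contact_force: [-1.8, 3.4, 4.9]
gripper_width: 0.354
grasp_force: 29.8
```

Request:
apply_moves --deltas '[[0.8,[-0.004,0,0],0],[0.8,[-0.008,0,0],0],[0.8,[-0.01,0,0],0]]'

```text
t: 23.1
eef_pos: [0.5389, 0.0284, 0.0534]
tool_rot: [-0.0, 0.64, 0.769, 0.0]
contact_force: [-2.4, 2.3, 5.6]
gripper_width: 0.351
grasp_force: 29.9
```

Request:
apply_moves --deltas '[[0.8,[-0.003,0,0],0],[0.8,[-0.006,0,0],0],[0.8,[-0.006,0,0],0]]'

```text
t: 23.4
eef_pos: [0.5391, 0.0272, 0.0534]
tool_rot: [-0.0, 0.64, 0.769, 0.0]
contact_force: [-2.0, 2.1, 5.3]
gripper_width: 0.354
grasp_force: 29.9
```

Request:
apply_moves --deltas '[[0.8,[-0.003,0,0],0],[0.8,[-0.006,0,0],0],[0.8,[-0.006,0,0],0]]'

```text
t: 23.7
eef_pos: [0.5392, 0.0264, 0.0534]
tool_rot: [-0.0, 0.64, 0.769, 0.001]
contact_force: [-2.9, 2.5, 5.7]
gripper_width: 0.352
grasp_force: 29.9
```

Request:
apply_moves --deltas '[[0.8,[-0.003,0,0],0],[0.8,[-0.006,0,0],0],[0.8,[-0.006,0,0],0]]'

```text
t: 24.0
eef_pos: [0.5393, 0.0263, 0.0534]
tool_rot: [-0.001, 0.639, 0.769, 0.001]
contact_force: [-2.5, 5.4, 6.7]
gripper_width: 0.35
grasp_force: 29.9
```

Request:
apply_moves --deltas '[[0.8,[-0.003,0,0],0],[0.8,[-0.006,0,0],0],[0.8,[-0.006,0,0],0]]'

```text
t: 24.3
eef_pos: [0.5393, 0.0262, 0.0534]
tool_rot: [-0.001, 0.639, 0.769, 0.001]
contact_force: [-3.2, 7.7, 5.0]
gripper_width: 0.35
grasp_force: 29.9
```

Stopped dead at about 53 mm. Relax, release and lift clear.

Request:
apply_moves --deltas '[[0.8,[0.007,0,0],0],[0.8,[0.013,0,0],0],[0.8,[0.013,0,0],0],[0.3,[0.013,0,0],0],[0,[0.013,0,0],0],[0,[0.013,0,0],0],[0,[0.013,0,0],0],[0,[0.013,0,-0.2],0],[0,[0.013,0,-0.45],0],[0,[0.013,0,-0.7],0],[0,[0.013,0,-0.75],0],[0,[0.013,0,-0.75],0]]'

```text
t: 25.5
eef_pos: [0.5406, 0.0254, 0.2052]
tool_rot: [0.002, 0.64, 0.768, 0.001]
contact_force: [-0.5, -0.2, -0.9]
gripper_width: 0.997
grasp_force: 0.0
```

```bash
python3 - <<'E'
from h import *
o=bot.get_obs();print(o["eef_pos"],o["t"])
c=bot.read_camera("side");S=c["color"]
print([(np.round(r["point"],4),r["confidence"]) for r in bot.look_for(c,"lever_stud")[:2]])
cv2.imwrite("pics/k.png",cv2.resize(S[180:305,265:345],(384,600),interpolation=2)[...,::-1])
E
```

```text
[0.54057259 0.02543006 0.20519956] 25.5
[]
```

View pics/k.png

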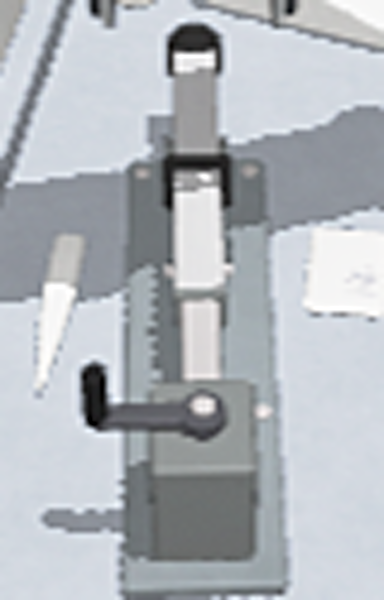

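Both buttons show out at (168,270) and (230,267) with the leg extended and the inner tube bare above the block. Now the lever stud.

Request:
apply_moves --deltas '[[0,[0.907,0.262,0],0],[0,[0.907,0.262,0],0],[0,[0.907,0.262,0],0],[0,[0.907,0.262,0],0],[0,[0.907,0.262,0],0],[0,[0.907,0.262,0.2],0],[0,[0.907,0.262,0.4],0],[0,[0.907,0.262,0.465],0],[0,[0.907,0.262,0.465],0]]' --squeeze 20

```text
t: 26.5
eef_pos: [0.5558, 0.2117, 0.1069]
tool_rot: [-0.002, 0.64, 0.768, -0.003]
contact_force: [0.0, -1.0, 0.7]
gripper_width: 0.997
grasp_force: 0.0
```

Request:
apply_moves --deltas '[[0.5,[0,0,0],0],[0.7,[0,0,0],0],[0.8,[0,0,0],0],[1,[0,0,0],0],[1,[0,0,0],0],[1,[0,0,0],0],[1,[0,0,0],0],[1,[0,0,0],0]]'

```text
t: 27.3
eef_pos: [0.5593, 0.2136, 0.111]
tool_rot: [0.001, 0.64, 0.768, 0.001]
contact_force: [5.7, 0.4, 3.6]
gripper_width: 0.159
grasp_force: 23.6
```

Request:
apply_moves --deltas '[[1,[0.041,-0.003,0],0],[1,[0.081,-0.012,0],0],[1,[0.12,-0.027,0],0],[1,[0.155,-0.048,0],0],[1,[0.187,-0.074,0],0],[1,[0.215,-0.104,0],0],[1,[0.239,-0.138,0],0],[1,[0.256,-0.175,0],0],[1,[0.268,-0.215,0],0],[1,[0.274,-0.256,0],0],[1,[0.275,-0.285,0],0],[1,[0.275,-0.285,0],0]]'

```text
t: 28.5
eef_pos: [0.494, 0.2609, 0.1114]
tool_rot: [0.0, 0.639, 0.769, 0.005]
contact_force: [8.0, 9.6, -3.7]
gripper_width: 0.151
grasp_force: 22.9
```

Request:
apply_moves --deltas '[[1,[0,0,0],0],[1,[0,0,0],0]]'

```text
t: 28.7
eef_pos: [0.494, 0.261, 0.1113]
tool_rot: [-0.0, 0.639, 0.769, 0.004]
contact_force: [8.7, 8.8, -1.5]
gripper_width: 0.154
grasp_force: 23.0
```

Request:
apply_moves --deltas '[[1,[0,0.01,0],0],[0.5,[0,0.01,0],0],[0,[0,0.01,0],0],[0,[0,0.01,0],0],[0,[0,0.01,0],0],[0,[0,0.01,-0.2],0],[0,[0,0.01,-0.45],0],[0,[0,0.01,-0.7],0],[0,[-0.5,0.01,-0.9],0],[0,[-1,0.01,-0.9],0],[0,[-1,0.01,-0.9],0],[0,[-1,0.01,-0.9],0]]'

```text
t: 29.9
eef_pos: [0.5288, 0.0635, 0.2898]
tool_rot: [0.0, 0.64, 0.768, -0.0]
contact_force: [0.5, 0.3, 0.0]
gripper_width: 1.002
grasp_force: 0.0
```

```bash
python3 - <<'E'
from h import *
o=bot.get_obs();print(o["eef_pos"],o["t"],o["contact_force"])
S=bot.read_camera("side")["color"];T=bot.read_camera("top")["color"]
cv2.imwrite("pics/l.png",np.hstack([cv2.resize(S[180:305,265:345],(320,500),interpolation=2),cv2.resize(T[150:250,180:260],(400,500),interpolation=2)])[...,::-1])
E
```

```text
[0.52879848 0.06353002 0.28979454] 29.9 [0.45716526 0.32734633 0.02648397]
```

View pics/l.png

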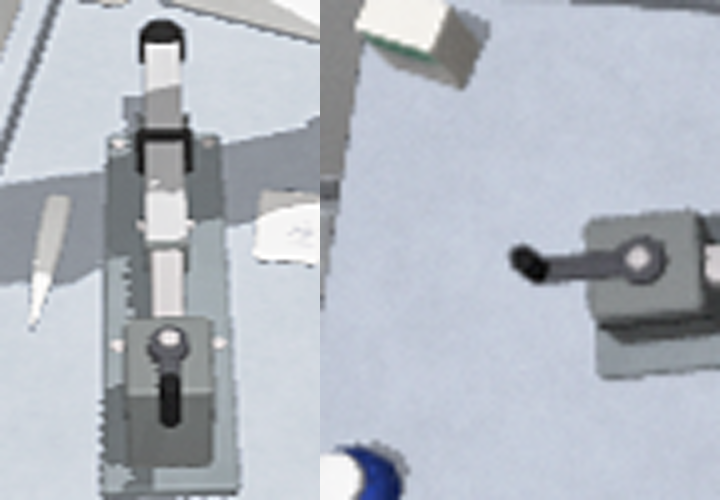

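The lever points along the leg (pivot 168,340, stud 170,400 in the side crop), the buttons show out at (140,225) and (190,225), and the bystanders in view are in place. Handing in.

```bash
python3 -c "
from station import bot
print(bot.hand_in())"
```

```text
the job is handed in; nothing more can be done
None
```

The leg is drawn out about 53 mm and stopped dead at the next holes with both buttons visibly out, the lever is closed in line with the leg, the arm is clear, and I've handed the job in (no verdict was returned).

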